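# Clear the swarf off a rail drilling fixture and unload it

## Robot

A 6-joint arm with a two-finger parallel gripper is mounted at the origin on a cart in front of the work surface, level with it; the furniture and walls round the work are solid. World frame = base frame: x ahead of the robot, y to its left, z up, the work surface at z = 0. Lengths are in m, angles in rad, forces in N, time in s.
With the tool pointing down it reaches from about 0.3 to 0.775 m from the base axis. Payload 14.6 kg.
Tool frame: the origin (TCP) lies at the centre of the arm's flange, where the gripper is bolted on; the fingertips stand 199 mm ahead of it and the grasp point (between the pads) lies ctrl.tcp_to_grasp ahead of it (ctrl.tcp_to_grasp is the distance from the TCP to the grasp point, in m); z points along the fingers, y is the line along which they close (so a half turn about z gives the same grasp; the last joint's range is limited). The gripper opens to 94 mm and grips with 3 to 60 N. Pads are 16 mm wide; open, the fingers measure 119 mm over their backs; the gripper's body (75 mm by 177 mm) begins 78 mm behind the grasp point.
Start: joints at [1.081, 0.3, 1.521, -0, 1.321, -0.067], TCP at [0.226, 0.502, 0.405] pointing down, gripper open.
Joint ranges: [-3.03, 3.03], [-0.79, 2.21], [0.23, 2.52], [-1.04, 4.18], [0, 3.07], [-2.55, 2.55]. Speed limits (rad/s): [2.22, 2.22, 2.57, 3.14, 3.14, 3.14].

## Interface

Orientations are given as [roll, pitch, yaw] about the fixed x, y, z axes, in that order (R = Rz(yaw) Ry(pitch) Rx(roll)).
In Python, from station import ctrl gives the robot as it stands. The module is installed in compiled form; this text tells all that it offers.
- The arm moves only by the shell command python3 -m jog 'ROWS' [OPENING] [FORCE]. ROWS is JSON, a list of rows, each a list of 6 numbers: the shift along the tool's x, y, z in cm, then the turn, a rotation vector about the tool's x, y, z in rad. In form: [[tx, ty, tz, ax, ay, az], ...]. A call has 1 to 8 rows; each row is the pose to reach, as a shift and turn from the pose commanded when the call began, along the tool's axes at that moment; what a row does not reach only later rows make up. A row lasts 1/10 s, in which the tool goes at most 50 mm and 8.59 degrees, less where a joint would pass 70% of its speed; a pose out of reach is approached as far as the arm can. A call with a gripper value outside its range is refused whole. OPENING is the opening in per cent of the stroke, from 0 (shut) to 100 (fully open), set as the call begins (- or left out, the last holds). The fingers move at their own pace and stop on an object; FORCE is the grip in N (left out, the last holds). Time passes only in rows, so rows that repeat a pose let the fingers close. It gives the time, the measured TCP pose, the force, the opening and the grip force at its end, in the units of the state.
- ctrl.get_obs(): the state, without advancing time (a new reading comes with each control period).
- ctrl.camera(name): name is "scene" or "top" or "wrist"; returns a dict with "img" (384x512x3 uint8, blue, green, red), "intrinsics" (3x3 intrinsics, pixels), "R" (3x3) and "t" (3): a world point X has camera coordinates R X + t. Camera axes: x right, y down, z forward; pixel columns grow to the right and rows downward; lengths in m; the calibration is good to about 2 mm. A picture is of the moment at which its call begins. There is no depth.
- ctrl.hand_in(): hands the job in; it is judged then, once.
The state is a dict: "time_s": time; "qpos": joint angles; "joint_vel": joint speeds; "tau": joint torques, N m; "ee_pos": TCP position; "eef_rot": TCP orientation; "force": force on the tool from outside, world axes, zero at the start; "moment": the same for the moment, N m; "grip_width": finger opening in m; "grip_force": force on a finger pad.
Only numpy, scipy, OpenCV 4.12 (cv2) and the standard library are available. Lean on these libraries where they do the work, as an engineer would, in place of code of your own. Each camera call takes 0.05 s, during which the arm holds its last target. There are 200 camera calls.

## Task

Clear and unload the drilling fixture. First take the scraper block and wipe every steel chip off the fixture's plate, over its open end into the chip trough (the chips are sharp: move them only with the block, never with the fingers), then stand the block back on its rubber mat. Once that is done, swing the ejector lever right over to lift the finished rails out of their slots, lay every rail in the grey tote, and swing the lever right back so the ejector pins are down again; leave the other tools on the bench where they are.

Things in the scene. Friction and masses are not known exactly. Their poses are not given: they have to be found in the camera images.
- fixture: Rail drilling fixture fixed to the bench: grey box body, steel plate on top, surface 62 mm above the bench (z = 0.062 here). Origin on the bench under the middle slot's middle; y along the slots, x across, z up. Three slots 22 mm wide, 16 mm deep (floor z = 46 mm) at x = -46, 0, 46 mm from y = -80 to 77 mm; a rail lies in some of them. The lever sits on its +y end, the chip trough at its -y end.
- plate_mid (a point): Point on the plate's surface over the fixture's origin, same axes. The plate spans x -70..70 and y -80..105 mm; side lips 4 mm high and wide at x = +/-70..74 mm. Its -y end, slots included, is open over the trough (only a 6 mm sill on each slot floor); y 77..105 mm is a flat land without slots, kept free of chips. Ejector pins are below the surface when down.
- trough (a point): Middle of the chip trough's floor, 5 mm above the bench, 122 mm to -y of the fixture's origin, same axes. Aluminium, open at the top, inside x -72..72 and y -41..42 mm from this point; outer (-y) wall 74 mm, end walls 78 mm above the bench. Chips may pile up in it.
- eject_lever (a joint): Ejector lever, hinge along fixture y, axis at fixture x = 0, z = 32 mm. 0 = ejector down, lever leaning 0.6 rad from upright to fixture -x; 1.2 (the stop) = swung over, 0.6 rad to +x, ejector up. Stays where left; about 4 N at the ball moves it. Two 12 mm pins per slot (y = +/-45 mm) rise 20 mm per rad, 24 mm in all, and lift the rails till their undersides are 8 mm above the plate.
- lever_ball (a point): Centre of the black ball, 24 mm diameter, at the end of the ejector lever, 85 mm from the pivot; the lever's 10 mm stem runs from the ball to the pivot. At rest at fixture (-48, 138, 102) mm, swung over at (48, 138, 102) mm.
- rail_1: Finished rail, a straight light-metal channel 20 wide x 150 long x 15 mm high, 0.12 kg, open side up. Origin at the middle of its underside, y along its length, z up. At the start it lies in the slot at fixture x = -46 mm, its top 1 mm below the plate, where it cannot be gripped; may be absent (None).
- rail_2: Finished rail, a straight light-metal channel 20 wide x 150 long x 15 mm high, 0.12 kg, open side up. Origin at the middle of its underside, y along its length, z up. At the start it lies in the slot at fixture x = 0 mm, its top 1 mm below the plate, where it cannot be gripped; may be absent (None).
- rail_3: Finished rail, a straight light-metal channel 20 wide x 150 long x 15 mm high, 0.12 kg, open side up. Origin at the middle of its underside, y along its length, z up. At the start it lies in the slot at fixture x = 46 mm, its top 1 mm below the plate, where it cannot be gripped; may be absent (None).
- chip_1: Loose steel chip, a coarse spiral curl about 26 mm in diameter and 32 to 36 mm long, 0.02 kg, too thick to drop into a slot. Origin at its centre, x along the curl. At the start it lies on the plate. May be absent (None).
- chip_2: Loose steel chip, a coarse spiral curl about 26 mm in diameter and 32 to 36 mm long, 0.02 kg, too thick to drop into a slot. Origin at its centre, x along the curl. At the start it lies on the plate. May be absent (None).
- chip_3: Loose steel chip, a coarse spiral curl about 26 mm in diameter and 32 to 36 mm long, 0.02 kg, too thick to drop into a slot. Origin at its centre, x along the curl. At the start it lies on the plate. May be absent (None).
- chip_4: Loose steel chip, a coarse spiral curl about 26 mm in diameter and 32 to 36 mm long, 0.02 kg, too thick to drop into a slot. Origin at its centre, x along the curl. At the start it lies on the plate. May be absent (None).
- chip_5: Loose steel chip, a coarse spiral curl about 26 mm in diameter and 32 to 36 mm long, 0.02 kg, too thick to drop into a slot. Origin at its centre, x along the curl. At the start it lies on the plate. May be absent (None).
- chip_6: Loose steel chip, a coarse spiral curl about 26 mm in diameter and 32 to 36 mm long, 0.02 kg, too thick to drop into a slot. Origin at its centre, x along the curl. At the start it lies on the plate. May be absent (None).
- chip_7: Loose steel chip, a coarse spiral curl about 26 mm in diameter and 32 to 36 mm long, 0.02 kg, too thick to drop into a slot. Origin at its centre, x along the curl. At the start it lies on the plate. May be absent (None).
- chip_8: Loose steel chip, a coarse spiral curl about 26 mm in diameter and 32 to 36 mm long, 0.02 kg, too thick to drop into a slot. Origin at its centre, x along the curl. At the start it lies on the plate. May be absent (None).
- scraper: Scraper block: a white plastic sole 72 (x) x 46 (y) x 20 mm high with a rubber underside and, along its middle, an upright wooden grip rib 60 (x) x 16 (y) mm, from 20 to 56 mm above the underside. 0.15 kg. Origin at the middle of the underside, z up. Grip the rib across its 16 mm (along y). It stands on the mat at the start; two or more strokes side by side cover the plate.
- tool_mat: Black rubber mat 120 (x) x 90 (y) x 3 mm, fixed to the bench; origin at the middle of its underside, upper face at z = 3 mm. The scraper block's place: the block's middle goes within 35 mm (x) and 30 mm (y) of the mat's middle.
- tote: Open grey plastic tote, loose, 0.4 kg: outside 186 (x) x 136 (y) x 40 mm, walls 4 mm, floor 4 mm thick; origin at the middle of its underside, z up. Rails fit in lengthways along x, three side by side.
- caliper_1: Caliper, 71 x 232 x 18 mm, lying behind the fixture: bystander. Origin under its middle.
- tin_1: Round grease tin, 66 mm across, 34 mm high, left behind the tote: bystander. Origin under its middle.
- pen_1: Ball pen, 140 mm long, at the front edge: bystander. Origin under its middle.

How it is judged:
By the outcome, as a careful person would: the job done as asked, in the order asked, and still so for the second after the job is handed in, with the robot touching nothing.
Of rail_1, rail_2, rail_3 only 2 to 3 are there at a start; the rules pass over those that are not, and their reading is None.
Of chip_1, chip_2, chip_3, chip_4, chip_5, chip_6, chip_7, chip_8 only 4 to 7 are there at a start; the rules pass over those that are not, and their reading is None.
At some moment in a run one of scraper, tote may be knocked a few centimetres aside while the robot is not near it.
It also fails if it takes over 210 s, if anything falls off the work surface, if the arm or the gripper's body presses on something with over 40 N, if the wrist force passes 120 N, or if a joint passes its speed limit or range.

## Working session

There is one attempt and no reset: what is moved stays moved. The work goes in short steps, Python scripts to look and compute and a shell command to move; the robot and the scene stay as the last step left them, time stands still between calls to the robot, and variables do not carry over. Pictures are saved under pics/ and viewed, at most 14 in all, crops included, and the job is handed in when it is done.

```bash
mkdir -p pics; python3 - <<'E'
from station import ctrl
import cv2,numpy as np
o=ctrl.get_obs();print(o);print(ctrl.tcp_to_grasp)
for n in("scene","top","wrist"):
    c=ctrl.camera(n);cv2.imwrite(f"pics/{n}0.png",c["img"]);print(n,c["intrinsics"],c["R"],c["t"], -c["R"].T@c["t"])
E
```

```text
{'time_s': 0.0, 'qpos': array([ 1.08138014e+00,  3.00484531e-01,  1.52156094e+00, -2.43816883e-06,
        1.32067952e+00, -6.66011129e-02]), 'joint_vel': array([ 2.71099136e-04,  1.93549761e-04,  1.99693722e-03, -8.65182602e-04,
        8.89579752e-05, -2.05974596e-03]), 'tau': array([-6.93408697e-05, -5.31815815e+01, -3.52742743e+01,  7.08748936e-02,
        2.43919948e-02, -8.90864521e-05]), 'ee_pos': array([0.22567301, 0.50154254, 0.40408735]), 'eef_rot': array([-3.14046267e+00, -7.30025139e-05,  2.71877814e+00]), 'force': array([-0.22126041, -0.49650258,  0.57892973]), 'moment': array([ 0.0686847 , -0.0015964 ,  0.00833523]), 'grip_force': 0.0, 'grip_width': 0.09388536546647046}
0.1804
scene [[432.97244378   0.         252.21082884]
 [  0.         432.97244378 196.6455629 ]
 [  0.           0.           1.        ]] [[-0.90081748 -0.43368242 -0.02115233]
 [-0.26680656  0.59131181 -0.76102865]
 [ 0.34255237 -0.67990433 -0.64837332]] [0.44974692 0.25089765 1.03077058] [0.11898811 0.74751397 0.86877765]
top [[459.20370799   0.         252.67743556]
 [  0.         459.20370799 197.96365237]
 [  0.           0.           1.        ]] [[-0.00578256 -0.99989206 -0.01350662]
 [-0.98374004  0.0081127  -0.17941494]
 [ 0.17950515  0.01224952 -0.98368077]] [-0.02456838  0.53442692  1.1836421 ] [ 0.31312524 -0.04340043  1.2598783 ]
wrist [[268.74541956   0.         254.5457957 ]
 [  0.         268.74541956 193.16698269]
 [  0.           0.           1.        ]] [[ 0.40959673  0.91226521 -0.00164424]
 [ 0.87729295 -0.39339902  0.27494417]
 [ 0.25017516 -0.11405871 -0.96145879]] [-0.55013416 -0.02904569  0.39278028] [0.15255086 0.53524172 0.38472344]
```

View pics/top0.png

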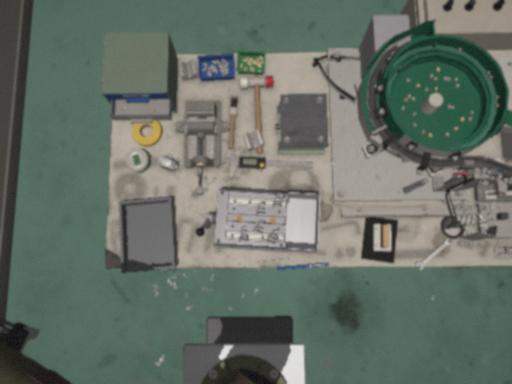

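View pics/scene0.png

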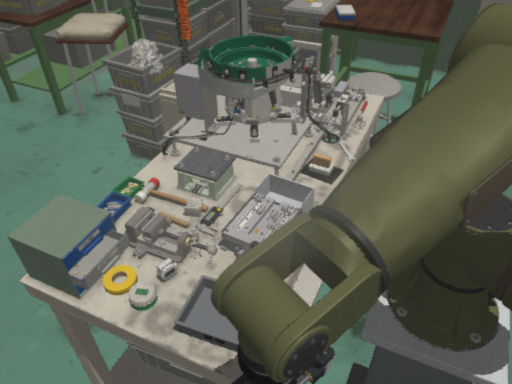

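The top view shows the tote at about (148,234), fixture at (267,218) with the lever on its left (+y) side, ball near (200,231), and trough on the right. The scraper is on its mat at (380,238). Next I'll enlarge this area.

```bash
cat > h.py <<'E'
from station import ctrl
import cv2,numpy as np
def cast(c,uv,z):
    d=c["R"].T@np.linalg.inv(c["intrinsics"])@np.array([uv[0],uv[1],1.]); C=-c["R"].T@c["t"]
    return C+d*(z-C[2])/d[2]
def proj(c,X):
    p=c["intrinsics"]@(c["R"]@np.asarray(X,float)+c["t"]); return p[:2]/p[2]
def tri(c1,u1,c2,u2):
    P=[c["intrinsics"]@np.c_[c["R"],c["t"]] for c in(c1,c2)]
    X=cv2.triangulatePoints(P[0],P[1],np.array(u1,float).reshape(2,1),np.array(u2,float).reshape(2,1)).ravel(); return X[:3]/X[3]
E
python3 - <<'E'
from h import *
im=cv2.imread("pics/top0.png")
a=cv2.resize(im[180:272,190:405],None,fx=3.7,fy=3.7,interpolation=cv2.INTER_CUBIC);cv2.imwrite("pics/top0c.png",a)
E
```

```text
(no output)
```

View pics/top0c.png

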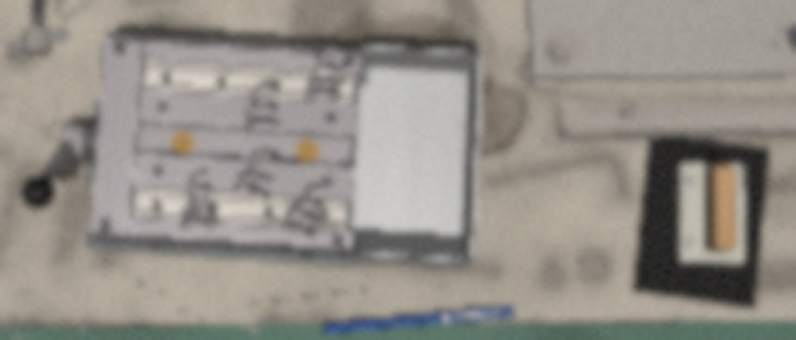

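Rails lie in the two outer slots; the middle slot is empty, with its orange pins at crop (182,142) and (307,150). There are 5 chips at crop (265,103), (328,72), (255,170), (200,195) and (312,205). The scraper rib is at crop (722,206).

```bash
python3 - <<'E'
from h import *
c=ctrl.camera("top");s=ctrl.camera("scene")
def blobs(c,lo,hi,amin,roi):
    h=cv2.cvtColor(c["img"],cv2.COLOR_BGR2HSV);m=cv2.inRange(h,lo,hi)
    k=np.zeros_like(m);k[roi[1]:roi[3],roi[0]:roi[2]]=255;m&=k
    n,l,st,ce=cv2.connectedComponentsWithStats(m)
    r=[]
    for i in range(1,n):
        if st[i,4]>=amin:
            ys,xs=np.where(l==i);r.append((st[i,4],ce[i],cv2.minAreaRect(np.c_[xs,ys].astype(np.float32))))
    return r
print("orange top")
for a,ce,q in blobs(c,(8,90,110),(25,255,255),3,(190,180,405,272)): print(a,ce,q,cast(c,ce,.059 if ce[0]>350 else .045))
print("orange scene")
for a,ce,q in blobs(s,(8,90,90),(25,255,255),8,(220,130,350,250)): print(a,ce,q,cast(s,ce,.059))
print("black top")
for a,ce,q in blobs(c,(0,0,0),(180,255,60),25,(190,180,405,272)):
    print(a,ce,q,cast(c,q[0],.003),cast(c,ce,.102))
print("tote")
for a,ce,q in blobs(c,(0,0,0),(180,80,120),800,(110,190,185,275)):
    print(a,ce,q,[cast(c,p,.04).round(3) for p in cv2.boxPoints(q)])
E
```

```text
orange top
20 [238.7 218.1] ((239.0, 218.0), (4.0, 4.0), 0.0) [0.48049244 0.009356   0.045     ]
18 [272.5        220.22222222] ((272.5, 220.0), (4.0, 3.0), 90.0) [ 0.4741019  -0.08074117  0.045     ]
106 [384.93396226 235.68867925] ((385.0, 235.5), (21.0, 4.0), 90.0) [ 0.42936873 -0.37295942  0.059     ]
orange scene
80 [321.2    157.6625] ((321.768310546875, 158.58535766601562), (16.454299926757812, 8.282365798950195), 6.34019136428833) [ 0.42866773 -0.36636514  0.059     ]
8 [255.875 230.875] ((256.0, 231.0), (2.0, 2.0), 90.0) [0.47757616 0.01987715 0.059     ]
black top
651 [376.84178187 240.51766513] ((379.302001953125, 238.98019409179688), (30.647146224975586, 41.89106369018555), 5.710593223571777) [ 0.42591009 -0.37250885  0.003     ] [ 0.41320882 -0.34021693  0.102     ]
39 [199.94871795 231.12820513] ((200.0, 231.0), (6.0, 6.0), 90.0) [0.45130772 0.11769542 0.003     ] [0.44009851 0.10513178 0.102     ]
tote
4653 [147.12207178 237.90414786] ((147.0, 234.5), (79.0, 74.0), 90.0) [array([0.547, 0.359, 0.04 ]), array([0.545, 0.158, 0.04 ]), array([0.334, 0.153, 0.04 ]), array([0.335, 0.349, 0.04 ])]
```

```bash
cat >> h.py <<'E'
from scipy.spatial.transform import Rotation as Ro
def go(*targets):
    "print tool-axis shift (cm) and turn to world TCP targets (x,y,z,yaw)"
    o=ctrl.get_obs();R=Ro.from_euler("xyz",o["eef_rot"])
    for x,y,z,w in targets:
        d=R.inv().apply(np.array([x,y,z])-o["ee_pos"])*100
        r=(R.inv()*Ro.from_euler("xyz",[np.pi,0,w])).as_rotvec()
        print(d.round(2),r.round(3))
# fixture frame
F0=np.array([.4773,-.0357]);FY=-.071
def fx(x,y):
    c,s=np.cos(FY),np.sin(FY);return F0+np.array([c*x-s*y,s*x+c*y])
E
python3 -c "
from h import *
go((.47,0,.42,np.pi-.07))"
```

```text
[-42.86 -35.72  -1.54] [-0.    -0.    -0.353]
```

```bash
python3 -m jog '[[-42.9,-35.7,-1.5,0,0,-0.353],[-42.9,-35.7,-1.5,0,0,-0.353],[-42.9,-35.7,-1.5,0,0,-0.353],[-42.9,-35.7,-1.5,0,0,-0.353],[-42.9,-35.7,-1.5,0,0,-0.353],[-42.9,-35.7,-1.5,0,0,-0.353],[-42.9,-35.7,-1.5,0,0,-0.353],[-42.9,-35.7,-1.5,0,0,-0.353]]'; python3 -c "
from h import *
go((.46,-.03,.42,np.pi-.07))"
```

```text
time_s: 1.05
ee_pos: [0.3991, 0.1449, 0.4156]
eef_rot: [3.141, 0.001, 3.072]
force: [-0.0, 1.0, 0.6]
grip_width: 0.0939
grip_force: 0.0
[ -7.29 -17.02  -0.44] [0.    0.001 0.   ]
```

```bash
python3 -m jog '[[-7.3,-17,-0.4,0,0,0],[-7.3,-17,-0.4,0,0,0],[-7.3,-17,-0.4,0,0,0],[-7.3,-17,-0.4,0,0,0],[-7.3,-17,-0.4,0,0,0],[-7.3,-17,-0.4,0,0,0]]'; python3 - <<'E'
from h import *
c=ctrl.camera("wrist");cv2.imwrite("pics/w1.png",c["img"])
np.savez("w1.npz",**c)
im=cv2.resize(c["img"],None,fx=1.56,fy=1.56);cv2.imwrite("pics/w1b.png",im)
for q in [(0,0,.062),(-70,-80,.062),(70,-80,.062),(-70,105,.062),(70,105,.062),(0,45,.046),(0,-45,.046)]:
    print(q,proj(c,[*fx(q[0]/1e3,q[1]/1e3),q[2]]).round(1), )
go((.429,-.373,.35,np.pi))
E
```

```text
time_s: 1.65
ee_pos: [0.4598, -0.0281, 0.419]
eef_rot: [3.141, -0.001, 3.07]
force: [-0.3, -0.0, 0.2]
grip_width: 0.0939
grip_force: 0.0
(0, 0, 0.062) [249.1 194.6]
(-70, -80, 0.062) [184.1 140.3]
(70, -80, 0.062) [191.4 243.3]
(-70, 105, 0.062) [333.7 140.3]
(70, 105, 0.062) [325.5 243.4]
(0, 45, 0.046) [282.3 191.4]
(0, -45, 0.046) [216.4 191.3]
[  0.64 -34.69   6.91] [ 0.   -0.   -0.07]
```

View pics/w1b.png

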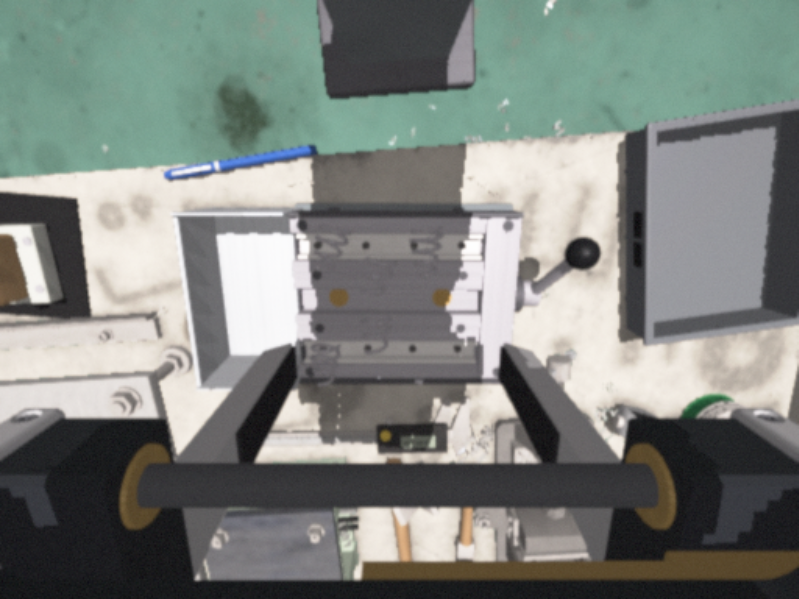

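The predicted pins (440,298) and (338,298) match the orange pins seen at (441,297) and (338,297), and the plate corners match too, so the fixture pose is good. On to the scraper.

```bash
python3 -m jog '[[0.6,-34.7,6.9,0,0,-0.07],[0.6,-34.7,6.9,0,0,-0.07],[0.6,-34.7,6.9,0,0,-0.07],[0.6,-34.7,6.9,0,0,-0.07],[0.6,-34.7,6.9,0,0,-0.07],[0.6,-34.7,6.9,0,0,-0.07],[0.6,-34.7,6.9,0,0,-0.07],[0.6,-34.7,6.9,0,0,-0.07]]'; python3 - <<'E'
from h import *
c=ctrl.camera("wrist");s=ctrl.camera("scene")
cv2.imwrite("pics/w2.png",c["img"]);np.savez("w2.npz",**c)
h=cv2.cvtColor(c["img"],cv2.COLOR_BGR2HSV)
m=cv2.inRange(h,(8,90,60),(25,255,255));n,l,st,ce=cv2.connectedComponentsWithStats(m)
for i in range(1,n):
    if st[i,4]>60:print(st[i],ce[i])
E
```

```text
time_s: 2.5
ee_pos: [0.4292, -0.3761, 0.3486]
eef_rot: [3.141, -0.002, 3.14]
force: [0.2, 0.7, -0.0]
grip_width: 0.0937
grip_force: 0.0
[247 164  16  57 517] [254.78143133 195.2688588 ]
[ 76 284  33  56 834] [ 88.8117506  311.60551559]
[401 284  33  56 831] [420.29723225 311.61612515]
[ 233  353  279   19 3691] [386.92359794 363.99729071]
```

View pics/w2.png

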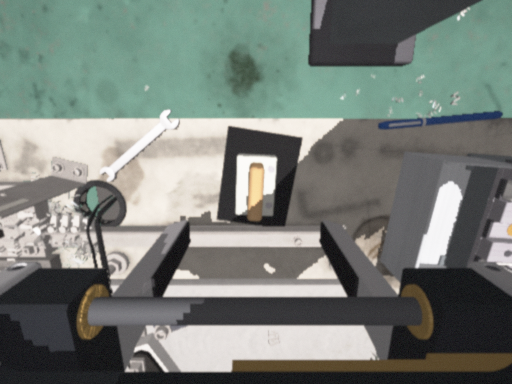

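The rib runs along columns 247–263, rows 164–221, and the mat is the dark quad around it, slightly rotated. I'll check height, centre and yaw.

```bash
python3 - <<'E'
from h import *
c=dict(np.load("w2.npz"));t=ctrl.camera("top")
print("tri",tri(c,(254.78,195.3),t,(384.93,235.7)))
for uv in [(255,164),(255,220.5),(247.5,192),(262.5,192)]: print(uv,cast(c,uv,.059))
h=cv2.cvtColor(c["img"],cv2.COLOR_BGR2HSV)
def quad(lo,hi,z,roi):
    m=cv2.inRange(h,lo,hi);k=np.zeros_like(m);k[roi[1]:roi[3],roi[0]:roi[2]]=255;m&=k
    n,l,st,_=cv2.connectedComponentsWithStats(m);i=1+st[1:,4].argmax();ys,xs=np.where(l==i)
    print(st[i],cv2.minAreaRect(np.c_[xs,ys].astype(np.float32)))
    hull=cv2.convexHull(np.array([cast(c,(a,b),z)[:2]*1000 for a,b in zip(xs,ys)],np.float32))
    print(cv2.minAreaRect(hull))
quad((8,90,60),(25,255,255),.059,(200,120,310,226))
quad((0,0,150),(180,60,255),.023,(231,150,282,226))
quad((0,0,0),(180,255,60),.003,(200,120,310,226))
E
```

```text
tri [ 0.43003046 -0.37485443  0.05211798]
(255, 164) [ 0.39500991 -0.37466622  0.059     ]
(255, 220.5) [ 0.45636698 -0.37469693  0.059     ]
(247.5, 192) [ 0.42449285 -0.38251394  0.059     ]
(262.5, 192) [ 0.42451061 -0.36684775  0.059     ]
[247 164  16  57 517] ((255.24815368652344, 192.0373992919922), (14.082408905029297, 56.47944641113281), 2.8624050617218018)
((425.42913818359375, -374.64947509765625), (15.097026824951172, 61.192474365234375), 87.63888549804688)
[ 235  155   42   60 1332] ((255.6009063720703, 184.66973876953125), (39.76961898803711, 59.76044464111328), 1.7357046604156494)
((426.843994140625, -374.315185546875), (45.952423095703125, 72.84358978271484), 87.16416931152344)
[ 218  128   83   98 3723] ((257.70355224609375, 178.2974395751953), (72.37187957763672, 92.25562286376953), 8.880659103393555)
((425.25396728515625, -371.0804748535156), (87.46141052246094, 117.37916564941406), 81.27233123779297)
```

```bash
python3 -c "
from h import *
go((.426,-.3745,.2265,np.pi-.045))"
```

```text
[ 0.42 -0.22 12.38] [ 0.    -0.     0.046]
```

```bash
python3 -m jog '[[0.4,-0.2,5,0,0,0.045],[0.4,-0.2,9,0,0,0.045],[0.4,-0.2,11.5,0,0,0.045],[0.4,-0.2,12.4,0,0,0.045],[0.4,-0.2,12.4,0,0,0.045],[0.4,-0.2,12.4,0,0,0.045]]'; python3 -m jog '[[0,0,0,0,0,0],[0,0,0,0,0,0],[0,0,0,0,0,0],[0,0,0,0,0,0],[0,0,0,0,0,0],[0,0,0,0,0,0],[0,0,0,0,0,0]]' 0 40
```

```text
time_s: 3.25
ee_pos: [0.4263, -0.3751, 0.2281]
eef_rot: [-3.14, 0.002, 3.098]
force: [0.3, -0.1, 0.2]
grip_width: 0.0938
grip_force: 0.0
time_s: 3.95
ee_pos: [0.4256, -0.3756, 0.2263]
eef_rot: [3.142, -0.0, 3.097]
force: [-0.2, -0.0, -0.6]
grip_width: 0.0414
grip_force: 0.0
```

```bash
python3 -m jog '[[0,0,0,0,0,0],[0,0,0,0,0,0],[0,0,0,0,0,0],[0,0,0,0,0,0],[0,0,0,0,0,0],[0,0,0,0,0,0],[0,0,0,0,0,0]]' 0 40;  python3 -m jog '[[0,0,-4,0,0,0],[0,0,-8,0,0,0],[0,0,-12,0,0,0],[0,0,-15,0,0,0],[0,0,-15,0,0,0],[0,0,-15,0,0,0]]'
```

```text
time_s: 4.65
ee_pos: [0.4256, -0.3755, 0.2263]
eef_rot: [3.142, -0.0, 3.097]
force: [-1.2, 0.4, -0.1]
grip_width: 0.0157
grip_force: 40.0
time_s: 5.25
ee_pos: [0.4255, -0.3754, 0.376]
eef_rot: [-3.142, 0.0, 3.097]
force: [-0.1, 0.5, -2.5]
grip_width: 0.0157
grip_force: 40.0
```

Gripped (15.7 mm, 40 N). Next, the landing and stroke points.

```bash
python3 -c "
from h import *
w=np.pi-.071
P=lambda x,y,z:(*fx(x/1e3,y/1e3),z,w)
go(P(33,83,.376),P(33,83,.2875))"
```

```text
[-7.170e+00  4.238e+01 -1.000e-02] [-0.     0.     0.026]
[-7.17 42.38  8.84] [-0.     0.     0.026]
```

```bash
python3 -m jog '[[-7.2,42.4,0,0,0,0.026],[-7.2,42.4,0,0,0,0.026],[-7.2,42.4,0,0,0,0.026],[-7.2,42.4,0,0,0,0.026],[-7.2,42.4,0,0,0,0.026],[-7.2,42.4,0,0,0,0.026],[-7.2,42.4,0,0,0,0.026],[-7.2,42.4,0,0,0,0.026]]'; python3 -m jog '[[0,0,0,0,0,0],[0,0,0,0,0,0]]';  python3 -c "
from h import *
w=np.pi-.071
P=lambda x,y,z:(*fx(x/1e3,y/1e3),z,w)
go(P(33,83,.2875))"
```

```text
time_s: 6.05
ee_pos: [0.5101, 0.0175, 0.3746]
eef_rot: [-3.141, -0.003, 3.071]
force: [1.7, 0.7, -1.7]
grip_width: 0.016
grip_force: 40.0
time_s: 6.25
ee_pos: [0.5101, 0.0163, 0.3746]
eef_rot: [-3.141, -0.003, 3.073]
force: [0.9, 0.7, -1.5]
grip_width: 0.0157
grip_force: 40.0
[-0.43  2.88  8.71] [-0.    -0.003  0.002]
```

```bash
python3 -m jog '[[-0.4,2.9,0,0,0,0],[-0.4,2.9,4,0,0,0],[-0.4,2.9,7,0,0,0],[-0.4,2.9,8.3,0,0,0],[-0.4,2.9,8.7,0,0,0],[-0.4,2.9,8.7,0,0,0]]';python3 -c "
from h import *
w=np.pi-.071
P=lambda x,y,z:(*fx(x/1e3,y/1e3),z,w)
go(P(33,83,.285))"
```

```text
time_s: 6.85
ee_pos: [0.5163, 0.0431, 0.2895]
eef_rot: [-3.141, -0.001, 3.069]
force: [-0.6, 0.4, -1.8]
grip_width: 0.0158
grip_force: 40.0
[0.03 0.16 0.45] [-0.    -0.001 -0.001]
```

```bash
python3 -m jog '[[0,0,0.1,0,0,0],[0,0,0.2,0,0,0],[0,0,0.25,0,0,0],[0,0,0.25,0,0,0]]';python3 -c "
from h import *
w=np.pi-.071
P=lambda x,y,z:(*fx(x/1e3,y/1e3),z,w)
go(P(33,83,.285),P(33,-85,.285))
t=ctrl.camera('top');cv2.imwrite('pics/t2.png',cv2.resize(t['img'][150:272,190:405],None,fx=3.7,fy=3.7,interpolation=cv2.INTER_CUBIC))"
```

```text
time_s: 7.25
ee_pos: [0.5163, 0.0435, 0.2886]
eef_rot: [-3.141, 0.001, 3.07]
force: [-10.4, -2.1, 17.9]
grip_width: 0.0161
grip_force: 40.0
[0.03 0.13 0.36] [-0.     0.001 -0.   ]
[  0.02 -16.67   0.37] [-0.     0.001 -0.   ]
```

View pics/t2.png

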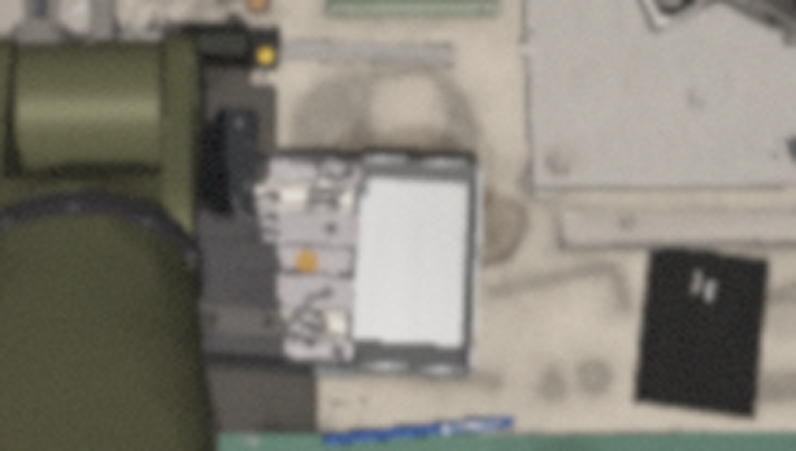

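The block reached contact about 3 mm high with a force towards -x, so it is probably on the side lip. I'll lift it, shift inward 4.5 mm and lower again.

```bash
python3 -m jog '[[0,0,-0.8,0,0,0],[0.45,0,-0.8,0,0,0],[0.45,0,-0.8,0,0,0],[0.45,0,-0.2,0,0,0],[0.45,0,0.1,0,0,0],[0.45,0,0.2,0,0,0],[0.45,0,0.2,0,0,0]]';python3 -m jog '[[0,0,0.1,0,0,0],[0,0,0.1,0,0,0]]'
```

```text
time_s: 8.0
ee_pos: [0.5118, 0.0443, 0.2851]
eef_rot: [-3.141, -0.0, 3.071]
force: [-3.7, -2.2, 10.4]
grip_width: 0.0155
grip_force: 40.0
time_s: 8.2
ee_pos: [0.5118, 0.0443, 0.285]
eef_rot: [-3.141, 0.0, 3.071]
force: [-9.7, -1.0, 21.9]
grip_width: 0.0159
grip_force: 40.0
```

```bash
python3 -m jog '[[0,-1,-0.1,0,0,0],[0,-2.1,-0.1,0,0,0],[0,-3.2,-0.1,0,0,0],[0,-4.3,-0.1,0,0,0],[0,-5.4,-0.1,0,0,0],[0,-6.5,-0.1,0,0,0],[0,-7.6,-0.1,0,0,0],[0,-8.7,-0.1,0,0,0]]';python3 -m jog '[[0,-1.1,0,0,0,0],[0,-2.2,0,0,0,0],[0,-3.3,0,0,0,0],[0,-4.4,0,0,0,0],[0,-5.5,0,0,0,0],[0,-6.6,0,0,0,0],[0,-7.7,0,0,0,0],[0,-8.2,0,0,0,0]]'; python3 -c "
from h import *
w=np.pi-.071
P=lambda x,y,z:(*fx(x/1e3,y/1e3),z,w)
go(P(29,-85,.285),P(29,-95,.285),P(29,-85,.35))"
```

```text
time_s: 9.0
ee_pos: [0.5058, -0.0427, 0.2851]
eef_rot: [3.141, 0.001, 3.071]
force: [1.8, 6.0, 7.0]
grip_width: 0.0159
grip_force: 40.0
time_s: 9.8
ee_pos: [0.4999, -0.1248, 0.285]
eef_rot: [3.141, 0.001, 3.07]
force: [0.3, 6.1, 9.1]
grip_width: 0.0155
grip_force: 40.0
[-0.01  0.23  0.  ] [ 0.001  0.001 -0.001]
[-0.02 -0.77  0.  ] [ 0.001  0.001 -0.001]
[-0.02  0.24 -6.5 ] [ 0.001  0.001 -0.001]
```

```bash
python3 -m jog '[[0,0,-2,0,0,0],[0,0,-5,0,0,0],[2,4,-6,0,0,0],[4,9,-6,0,0,0],[5.8,13,-6,0,0,0],[5.8,17,-6,0,0,0],[5.8,17,-5,0,0,0],[5.8,17,-5,0,0,0]]';python3 - <<'E'
from h import *
w=np.pi-.071
P=lambda x,y,z:(*fx(x/1e3,y/1e3),z,w)
go(P(-29,83,.2865),P(-29,83,.285))
c=ctrl.camera("wrist");cv2.imwrite("pics/w3.png",c["img"])
E
```

```text
time_s: 10.6
ee_pos: [0.4537, 0.0497, 0.3333]
eef_rot: [-3.141, -0.002, 3.073]
force: [0.7, -0.4, -1.3]
grip_width: 0.0157
grip_force: 40.0
[-0.07 -0.05  4.68] [-0.    -0.002  0.002]
[-0.07 -0.05  4.83] [-0.    -0.002  0.002]
```

View pics/w3.png

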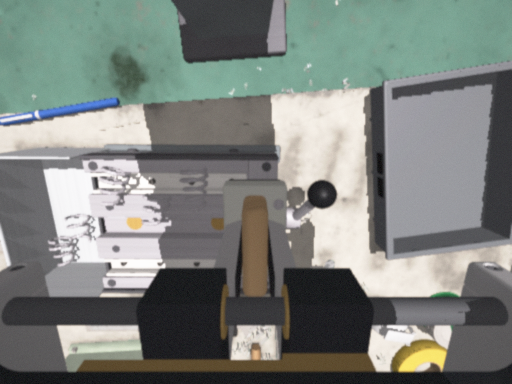

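Two or more chips are now in the trough near (70,235). The rest lie on the -x half of the plate, at (195,180) and (120,183). Second stroke now.

```bash
python3 -m jog '[[-0.1,0,3,0,0,0],[-0.1,0,4.4,0,0,0],[-0.1,0,4.7,0,0,0],[-0.1,0,4.8,0,0,0],[-0.1,0,4.8,0,0,0]]';python3 -m jog '[[0,0,0,0,0,0],[0,0,0,0,0,0]]'
```

```text
time_s: 11.15
ee_pos: [0.4552, 0.0489, 0.2874]
eef_rot: [3.142, 0.001, 3.07]
force: [0.3, 0.0, -1.0]
grip_width: 0.016
grip_force: 40.0
time_s: 11.35
ee_pos: [0.455, 0.0493, 0.2873]
eef_rot: [3.142, 0.001, 3.071]
force: [0.1, -0.3, -0.4]
grip_width: 0.0158
grip_force: 40.0
```

```bash
python3 -m jog '[[0,0,0.15,0,0,0],[0,0,0.25,0,0,0],[0,0,0.25,0,0,0],[0,0,0.3,0,0,0],[0,0,0.3,0,0,0]]'
```

```text
time_s: 11.85
ee_pos: [0.4552, 0.0494, 0.285]
eef_rot: [-3.142, 0.001, 3.071]
force: [-5.1, -0.3, 16.2]
grip_width: 0.0156
grip_force: 40.0
```

```bash
python3 -m jog '[[0,-1,-0.05,0,0,0],[0,-2.1,-0.05,0,0,0],[0,-3.2,-0.05,0,0,0],[0,-4.3,-0.05,0,0,0],[0,-5.4,-0.05,0,0,0],[0,-6.5,-0.05,0,0,0],[0,-7.6,-0.05,0,0,0],[0,-8.7,-0.05,0,0,0]]';python3 -m jog '[[0,-1.1,0,0,0,0],[0,-2.2,0,0,0,0],[0,-3.3,0,0,0,0],[0,-4.4,0,0,0,0],[0,-5.5,0,0,0,0],[0,-6.6,0,0,0,0],[0,-7.7,0,0,0,0],[0,-8.2,0,0,0,0]]'; python3 -m jog '[[0,0,-2,0,0,0],[0,0,-5,0,0,0],[-1,4,-6,0,0,0],[-2,9,-6,0,0,0],[-2.9,13,-6,0,0,0],[-2.9,17,-6,0,0,0],[-2.9,17,-5,0,0,0],[-2.9,17,-5,0,0,0]]';python3 - <<'E'
from h import *
w=np.pi-.071
P=lambda x,y,z:(*fx(x/1e3,y/1e3),z,w)
go(P(0,83,.285))
c=ctrl.camera("wrist");cv2.imwrite("pics/w4.png",c["img"])
E
```

```text
time_s: 12.65
ee_pos: [0.4491, -0.0375, 0.2851]
eef_rot: [3.141, 0.002, 3.071]
force: [0.4, 5.9, 7.4]
grip_width: 0.0157
grip_force: 40.0
time_s: 13.45
ee_pos: [0.4432, -0.1197, 0.285]
eef_rot: [3.141, 0.001, 3.07]
force: [-0.1, 3.5, 8.0]
grip_width: 0.016
grip_force: 40.0
time_s: 14.25
ee_pos: [0.4837, 0.0488, 0.3331]
eef_rot: [-3.141, -0.002, 3.073]
force: [-0.5, 0.4, -2.1]
grip_width: 0.0158
grip_force: 40.0
[ 0.03 -0.17  4.81] [-0.    -0.002  0.002]
```

View pics/w4.png

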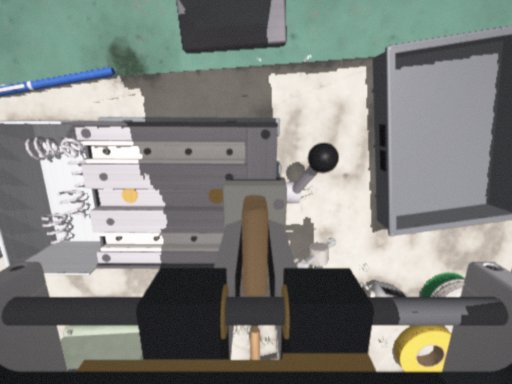

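The plate looks clear, with all the chips on the trough side around (45–85,150–240). I'll go towards the mat and verify from the top before setting the block down.

```bash
python3 -m jog '[[0,0,-3,0,0,0],[0,-5,-3,0,0,0],[0,-15,-3,0,0,0],[0,-25,-3,0,0,0],[0,-25,-3,0,0,0],[0,-25,-3,0,0,0],[0,-25,-3,0,0,0]]';  python3 - <<'E'
from h import *
go((.4253,-.371,.34,np.pi-.15))
E
```

```text
time_s: 15.0
ee_pos: [0.4647, -0.2068, 0.3645]
eef_rot: [-3.141, 0.0, 3.064]
force: [0.1, -0.2, -1.0]
grip_width: 0.0157
grip_force: 40.0
[  2.65 -16.67   2.46] [-0.001  0.     0.072]
```

```bash
python3 -m jog '[[2.7,-16.7,2,0,0,0.07],[2.7,-16.7,2,0,0,0.07],[2.7,-16.7,2,0,0,0.07],[2.7,-16.7,2,0,0,0.07],[2.7,-16.7,2,0,0,0.07],[2.7,-16.7,2,0,0,0.07]]';  python3 - <<'E'
from h import *
go((.4253,-.371,.228,np.pi-.15))
t=ctrl.camera('top');cv2.imwrite('pics/t3.png',cv2.resize(t['img'][170:275,105:335],None,fx=3.4,fy=3.4,interpolation=cv2.INTER_CUBIC))
E
```

```text
time_s: 15.6
ee_pos: [0.427, -0.3659, 0.3443]
eef_rot: [3.141, -0.0, 2.999]
force: [-0.2, -0.6, -1.0]
grip_width: 0.016
grip_force: 40.0
[ 0.09 -0.53 11.63] [ 0.    -0.     0.008]
```

View pics/t3.png

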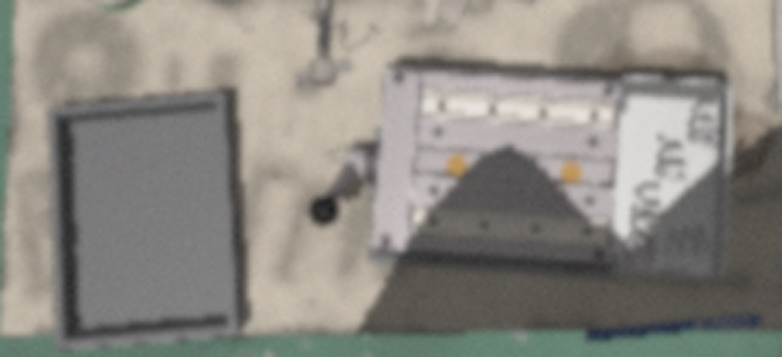

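The plate is clear. The five chips are in the trough at crop (705,120), (668,150), (645,200), (640,235) and (690,240). The tote is at (150,215). I'll put the block on the mat.

```bash
python3 -m jog '[[0.1,-0.5,5,0,0,0],[0.1,-0.5,9,0,0,0],[0.1,-0.5,11,0,0,0],[0.1,-0.5,11.6,0,0,0],[0.1,-0.5,11.7,0,0,0],[0.1,-0.5,11.8,0,0,0],[0.1,-0.5,11.8,0,0,0]]'
```

```text
time_s: 16.35
ee_pos: [0.4261, -0.3705, 0.2276]
eef_rot: [-3.14, 0.002, 3.001]
force: [0.3, -0.2, -1.2]
grip_width: 0.0157
grip_force: 40.0
```

```bash
python3 -m jog '[[0,0,0.05,0,0,0],[0,0,0.1,0,0,0],[0,0,0.1,0,0,0]]'; python3 -m jog '[[0,0,0,0,0,0],[0,0,0,0,0,0],[0,0,0,0,0,0],[0,0,0,0,0,0],[0,0,0,0,0,0],[0,0,0,0,0,0],[0,0,0,0,0,0],[0,0,0,0,0,0]]' 80;python3 -m jog '[[0,0,-3,0,0,0],[0,0,-6,0,0,0],[0,0,-10,0,0,0],[0,0,-15,0,0,0],[0,0,-15,0,0,0]]';python3 - <<'E'
from h import *
c=ctrl.camera("wrist");h=cv2.cvtColor(c["img"],cv2.COLOR_BGR2HSV)
m=cv2.inRange(h,(8,90,60),(25,255,255))[:250];n,l,st,ce=cv2.connectedComponentsWithStats(m);i=1+st[1:,4].argmax()
print(st[i],cast(c,ce[i],.055))
w=np.pi-.071
P=lambda x,y,z:(*fx(x/1e3,y/1e3),z,w)
go(P(-70,138,.38))
E
```

```text
time_s: 16.65
ee_pos: [0.426, -0.3706, 0.2262]
eef_rot: [-3.141, 0.001, 3.001]
force: [-0.7, 0.3, 4.7]
grip_width: 0.0157
grip_force: 40.0
time_s: 17.45
ee_pos: [0.4258, -0.3705, 0.2253]
eef_rot: [3.142, -0.0, 3.001]
force: [-0.1, -0.5, 0.4]
grip_width: 0.074
grip_force: 0.0
time_s: 17.95
ee_pos: [0.4261, -0.3707, 0.382]
eef_rot: [-3.135, 0.008, 3.001]
force: [0.2, 0.2, 0.5]
grip_width: 0.075
grip_force: 0.0
[250 160  13  51 351] [ 0.42941573 -0.37041168  0.055     ]
[ 7.55 47.15 -0.36] [-0.004  0.005 -0.07 ]
```

The block is standing at the mat middle (0.427,-0.370). Now the lever: close the fingers, go beside the ball and push.

```bash
python3 -m jog '[[7.5,47,0,0,0,-0.07],[7.5,47,0,0,0,-0.07],[7.5,47,0,0,0,-0.07],[7.5,47,0,0,0,-0.07],[7.5,47,0,0,0,-0.07],[7.5,47,0,0,0,-0.07],[7.5,47,0,0,0,-0.07],[7.5,47,0,0,0,-0.07]]' 0 20;python3 - <<'E'
from h import *
w=np.pi-.071
P=lambda x,y,z:(*fx(x/1e3,y/1e3),z,w)
go(P(-88,138,.38))
E
```

```text
time_s: 18.8
ee_pos: [0.4181, 0.0313, 0.3744]
eef_rot: [-3.142, -0.001, 3.07]
force: [1.2, 0.7, 0.0]
grip_width: 0.015
grip_force: 0.0
[ 2.43  7.53 -0.56] [-0.    -0.001 -0.   ]
```

```bash
python3 -m jog '[[2.4,7.5,0,0,0,0],[2.4,7.5,0,0,0,0],[2.4,7.5,0,0,0,0],[2.4,7.5,3,0,0,0],[2.4,7.5,6,0,0,0],[2.4,7.5,7.8,0,0,0],[2.4,7.5,7.8,0,0,0],[2.4,7.5,7.8,0,0,0]]';python3 - <<'E'
from h import *
w=np.pi-.071
P=lambda x,y,z:(*fx(x/1e3,y/1e3),z,w)
go(P(-88,138,.297),P(-70,138,.297),P(30,138,.297))
E
```

```text
time_s: 19.6
ee_pos: [0.4005, 0.1055, 0.2974]
eef_rot: [-3.141, -0.001, 3.07]
force: [-0.6, 0.1, 0.1]
grip_width: 0.0007
grip_force: 0.0
[0.13 0.26 0.04] [-0.    -0.001 -0.   ]
[-1.67  0.26  0.04] [-0.    -0.001 -0.   ]
[-11.67   0.27   0.03] [-0.    -0.001 -0.   ]
```

```bash
python3 -m jog '[[-1,0.3,0,0,0,0],[-2.2,0.3,0,0,0,0],[-3.5,0.3,0,0,0,0],[-4.8,0.3,0,0,0,0],[-6.1,0.3,0,0,0,0],[-7.4,0.3,0,0,0,0],[-8.7,0.3,0,0,0,0],[-10,0.3,0,0,0,0]]';python3 -m jog '[[-0.5,0,0,0,0,0],[-0.9,0,0,0,0,0],[-1.3,0,0,0,0,0],[-1.6,0,0,0,0,0],[-1.6,0,0,0,0,0]]'
```

```text
time_s: 20.4
ee_pos: [0.5008, 0.1017, 0.2968]
eef_rot: [-3.141, -0.003, 3.071]
force: [-8.4, -1.1, -7.6]
grip_width: 0.0007
grip_force: 4.3
time_s: 20.9
ee_pos: [0.5154, 0.1007, 0.2958]
eef_rot: [-3.14, -0.01, 3.071]
force: [-21.2, 0.1, -1.6]
grip_width: -0.0
grip_force: 10.3
```

```bash
python3 -m jog '[[-0.1,0,0,0,0,0],[-0.1,0,0,0,0,0],[1.5,0,0,0,0,0],[3,0,-2,0,0,0],[4,0,-7,0,0,0],[6,-6,-12,0,0,0],[6,-10,-12,0,0,0],[6,-13,-12,0,0,0]]' 100;python3 -m jog '[[0,0,0,0,0,0],[0,0,0,0,0,0]]'; python3 - <<'E'
from h import *
c=ctrl.camera("wrist");cv2.imwrite("pics/w5.png",c["img"]);np.savez("w5.npz",**c)
for p in[(48,138,102),(-46,0,85),(46,0,85),(-46,75,85),(-46,-75,85),(46,75,85),(46,-75,85)]:print(p,proj(c,[*fx(p[0]/1e3,p[1]/1e3),p[2]/1e3]).round(1))
print(ctrl.get_obs()["ee_pos"])
E
```

```text
time_s: 21.7
ee_pos: [0.4468, -0.026, 0.4203]
eef_rot: [-3.141, 0.005, 3.072]
force: [1.2, -0.2, 0.2]
grip_width: 0.061
grip_force: 0.0
time_s: 21.9
ee_pos: [0.4475, -0.0255, 0.4181]
eef_rot: [3.142, 0.002, 3.069]
force: [0.8, 0.4, -0.9]
grip_width: 0.0771
grip_force: 0.0
(48, 138, 102) [360.3 250.7]
(-46, 0, 85) [247.2 172.6]
(46, 0, 85) [247.8 243. ]
(-46, 75, 85) [310.3 172.5]
(-46, -75, 85) [184.  172.6]
(46, 75, 85) [306.3 243. ]
(46, -75, 85) [189.3 243.1]
[ 0.44751886 -0.02468994  0.41770245]
```

View pics/w5.png

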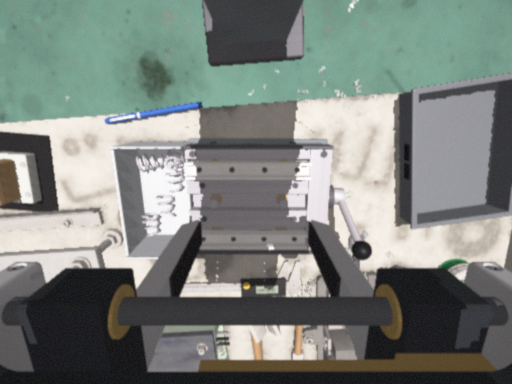

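The lever is fully over: the ball is at (362,249) against a predicted (360,251). The rails have risen, with the -x rail at row 170 and columns 188–308, close to the prediction. Next, the tote pose and rail height from two views.

```bash
python3 - <<'E'
from h import *
w=dict(np.load("w5.npz"));t=ctrl.camera("top");o=ctrl.get_obs();print("q6",o["qpos"][5],o["qpos"][4])
cv2.imwrite("pics/t4.png",t["img"])
px=[(119.7,200.3),(173.2,195.9),(176.2,267.1),(123.2,271.5)]
P=np.array([cast(t,p,.04)[:2]*1000 for p in px],np.float32);print(P.round(0),P.mean(0),cv2.minAreaRect(P))
print("rim tri",tri(t,px[1],w,(410,227)),tri(t,px[2],w,(413,88)))
# holes along raised rails: dark dots on the rail, in both views
for x in(-46,46):
    res=[]
    for c in(w,t):
        g=cv2.cvtColor(c["img"],cv2.COLOR_BGR2GRAY).astype(np.float32)
        s=np.arange(-70,70,.5);pp=np.array([proj(c,[*fx(x/1e3,a/1e3),.074]) for a in s],np.float32)
        best=min((cv2.remap(g,pp[:,:1],pp[:,1:]+dv,cv2.INTER_LINEAR).ravel() for dv in np.arange(-4,4.1,.5)),key=lambda p:np.percentile(p,3)-np.median(p))
        b=cv2.GaussianBlur(best[None],(0,0),4)[0]
        i=[k for k in range(8,len(b)-8) if b[k]==b[k-8:k+9].min() and b[k]<np.median(b)-12];print(x,s[i],b[i].round())
E
```

```text
q6 -1.6363193192170744 1.3076996162579464
[[532. 332.]
 [543. 187.]
 [352. 174.]
 [342. 314.]] [442.35    251.86638] ((442.2906799316406, 252.38870239257812), (191.4210205078125, 145.38038635253906), 4.308207988739014)
rim tri [0.5404558  0.18742973 0.04477257] [0.35107384 0.17086957 0.05853879]Traceback (most recent call last):
  File "<stdin>", line 13, in <module>
  File "<stdin>", line 13, in <genexpr>
cv2.error: OpenCV(4.12.0) /io/opencv/modules/imgproc/src/imgwarp.cpp:1821: error: (-215:Assertion failed) ((map1.type() == CV_32FC2 || map1.type() == CV_16SC2) && map2.empty()) || (map1.type() == CV_32FC1 && map2.type() == CV_32FC1) in function 'remap'
```

View pics/t4.png

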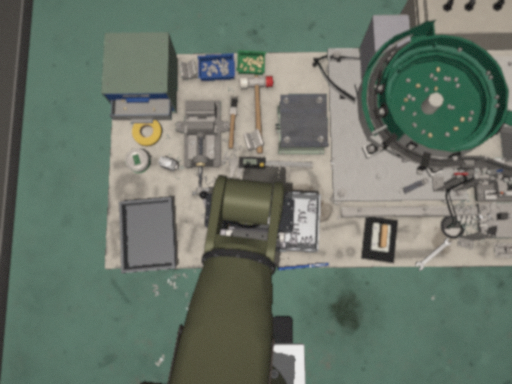

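The tote centre is about (0.442,0.252), yaw +0.075. The arm hides the rails from the top camera, so I'll turn over rail_1 and use two wrist positions for its height.

```bash
python3 - <<'E'
from h import *
go((*fx(-.046,0),.37,1.4998),(*fx(-.046,-.03),.37,1.4998))
E
```

```text
[ 1.55 -0.94  4.74] [0.    0.    1.572]
[ 1.55 -3.94  4.74] [0.    0.    1.572]
```

```bash
python3 -m jog '[[1.6,-0.9,1,0,0,0.2],[1.6,-0.9,2,0,0,0.4],[1.6,-0.9,3,0,0,0.6],[1.6,-0.9,4,0,0,0.8],[1.6,-0.9,4.7,0,0,1],[1.6,-0.9,4.7,0,0,1.2],[1.6,-0.9,4.7,0,0,1.4],[1.6,-0.9,4.7,0,0,1.57]]' 34; python3 -m jog '[[0,0,0,0,0,0.38],[0,0,0,0,0,0.38],[0,0,0,0,0,0.38],[0,0,0,0,0,0.38],[0,0,0,0,0,0.38]]'; python3 - <<'E'
from h import *
go((*fx(-.046,0),.37,1.4998))
E
```

```text
time_s: 22.8
ee_pos: [0.4309, -0.0314, 0.3701]
eef_rot: [-3.141, -0.0, 1.867]
force: [0.4, 0.1, 0.4]
grip_width: 0.0323
grip_force: 0.0
time_s: 23.3
ee_pos: [0.4307, -0.0318, 0.3702]
eef_rot: [-3.141, -0.0, 1.495]
force: [-0.2, 0.2, 0.1]
grip_width: 0.032
grip_force: 0.0
[-0.05  0.07  0.02] [-0.    -0.    -0.005]
```

```bash
python3 - <<'E'
from h import *
c=ctrl.camera("wrist");np.savez("w6.npz",**c)
E
python3 -m jog '[[0,0,2,0,0,0],[0,0,5,0,0,0],[0,0,5,0,0,0],[0,0,5,0,0,0]]'; python3 - <<'E'
from h import *
c=ctrl.camera("wrist");np.savez("w7.npz",**c)
a=np.load("w6.npz")["img"][:,110:400];b=c["img"][:,110:400];cv2.imwrite("pics/w67.png",cv2.resize(np.hstack([a,b]),None,fx=1.35,fy=1.35))
for z in(.085,):
  for n in("w6","w7"):
    d=dict(np.load(n+".npz"));print(n,[proj(d,[*fx(-.046,y),z]).round(1) for y in(-.075,.075)])
E
```

```text
time_s: 23.75
ee_pos: [0.4307, -0.0324, 0.3208]
eef_rot: [-3.141, -0.0, 1.492]
force: [0.5, -0.2, 1.2]
grip_width: 0.0319
grip_force: 0.0
w6 [array([255.5, 262.7]), array([255. , 123.3])]
w7 [array([255.9, 289.9]), array([254.9, 124.2])]
```

View pics/w67.png

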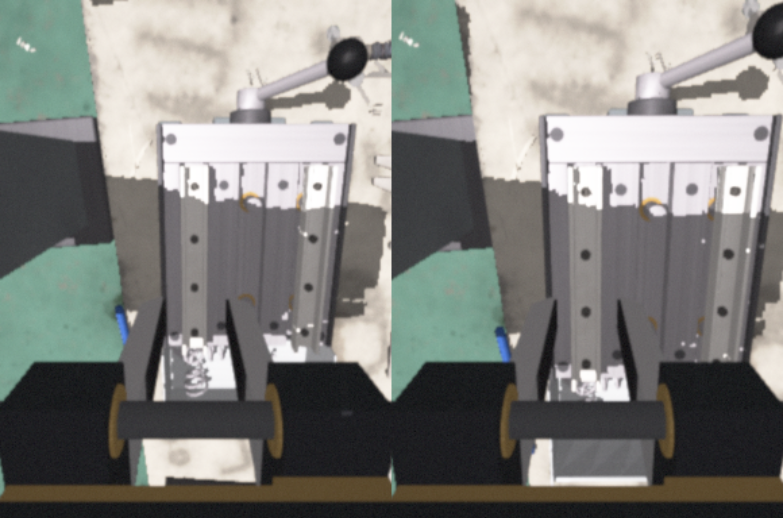

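Left view: rail_1's holes are at (194,187), (194,239), (195,287) and (195,332). Right view: (585,191), (585,255), (585,312) and (585,364). I'll triangulate them, and rail_3's holes as well.

```bash
python3 - <<'E'
from h import *
a,b=dict(np.load("w6.npz")),dict(np.load("w7.npz"))
f=lambda u,v,o=0:((u-o)/1.35+110,v/1.35)
for l,r in[((194,187),(585.5,191)),((194,239),(585.5,255)),((195,287),(585.5,312)),((195,332),(586,364)),((318,187),(735.5,191)),((312.5,239),(728.5,254)),((305,332),(714,369))]:
    X=tri(a,f(*l),b,f(*r,391.5));d=X[:2]-F0;c,s=np.cos(FY),np.sin(FY);print(X.round(4),"fix",np.round([c*d[0]+s*d[1],-s*d[0]+c*d[1]],4))
go((*fx(-.046,0),.269,1.4998))
E
```

```text
[ 0.4336  0.0206 -0.0108] fix [-0.0476  0.0531]
[ 0.4314 -0.0116  0.0779] fix [-0.0475  0.0208]
[ 0.4289 -0.0495  0.0811] fix [-0.0473 -0.0172]
[ 0.4259 -0.0905  0.0773] fix [-0.0474 -0.0584]
[0.5271 0.0206 0.0736] fix [0.0457 0.0597]
[ 0.5223 -0.0182  0.0778] fix [0.0437 0.0206]
[ 0.5099 -0.0878  0.0966] fix [ 0.0363 -0.0497]
[0.01 0.05 5.24] [ 0.001  0.    -0.008]
```

Heights are about 0.078, consistent with a lifted rail (0.070–0.085; the first hole lies near the optical axis and is ill-conditioned). The centre is at fixture (-47,1). Descending to grip.

```bash
python3 -m jog '[[0,0,2.5,0,0,-0.008],[0,0,4.2,0,0,-0.008],[0,0,5.1,0,0,-0.008],[0,0,5.2,0,0,-0.008],[0,0,5.2,0,0,-0.008]]'; python3 -m jog '[[0,0,0,0,0,0],[0,0,0,0,0,0],[0,0,0,0,0,0],[0,0,0,0,0,0],[0,0,0,0,0,0]]' 0 25
```

```text
time_s: 24.3
ee_pos: [0.4308, -0.0326, 0.2692]
eef_rot: [3.14, 0.0, 1.499]
force: [-1.1, -0.2, -0.0]
grip_width: 0.0322
grip_force: 0.0
time_s: 24.8
ee_pos: [0.4306, -0.0326, 0.269]
eef_rot: [3.141, 0.0, 1.499]
force: [-1.9, 0.9, 5.7]
grip_width: 0.0197
grip_force: 25.0
```

```bash
python3 -m jog '[[0,0,-2,0,0,0],[0,0,-5,0,0,0],[0,0,-10,0,0,0],[0,0,-13,0,0,-0.15],[3,0,-13,0,0,-0.3],[8,0,-13,0,0,-0.45],[12,0,-13,0,0,-0.6],[16,0,-13,0,0,-0.75]]'; python3 -m jog '[[0,0,0,0,0,0],[0,0,0,0,0,0]]'; python3 - <<'E'
from h import *
go((.440,.279,.38,np.pi+.075))
t=ctrl.camera("top");cv2.imwrite("pics/t5.png",t["img"])
h=t["img"][185:285,100:190];a=cv2.imread("pics/t4.png")[185:285,100:190];print("tote change",cv2.absdiff(h,a)[:, :80].mean())
E
```

```text
time_s: 25.6
ee_pos: [0.4417, 0.1287, 0.3984]
eef_rot: [3.141, 0.0, 2.255]
force: [-0.0, -0.5, -1.8]
grip_width: 0.0197
grip_force: 25.0
time_s: 25.8
ee_pos: [0.4419, 0.1274, 0.3981]
eef_rot: [-3.141, -0.0, 2.249]
force: [1.1, 0.4, -1.9]
grip_width: 0.0199
grip_force: 25.0
[11.92  9.37  1.81] [-0.    -0.    -0.967]
tote change 29.061416666666666
```

```bash
python3 -m jog '[[3,2,0,0,0,-0.15],[6,5,0,0,0,-0.3],[9,8,0,0,0,-0.45],[11.9,9.4,0,0,0,-0.6],[11.9,9.4,0,0,0,-0.75],[11.9,9.4,0,0,0,-0.9],[11.9,9.4,0,0,0,-0.967],[11.9,9.4,0,0,0,-0.967]]'; python3 - <<'E'
from h import *
go((.440,.279,.38,np.pi+.075))
c=ctrl.camera("wrist");cv2.imwrite("pics/w8.png",c["img"]);np.savez("w8.npz",**c)
for q in[(-93,-68),(93,-68),(93,68),(-93,68)]:
    a=.075;X=np.array([.442+(np.cos(a)*q[0]-np.sin(a)*q[1])/1e3,.252+(np.sin(a)*q[0]+np.cos(a)*q[1])/1e3,.04]);print(q,proj(c,X).round(1))
E
```

```text
time_s: 26.65
ee_pos: [0.441, 0.2775, 0.3983]
eef_rot: [-3.141, -0.0, -3.069]
force: [-0.1, 0.4, -1.2]
grip_width: 0.0201
grip_force: 25.0
[0.09 0.16 1.83] [-0.    -0.    -0.003]
(-93, -68) [175.9 104.5]
(93, -68) [186.9 245.5]
(93, 68) [284.8 245.3]
(-93, 68) [289.3 104.3]
```

View pics/w8.png

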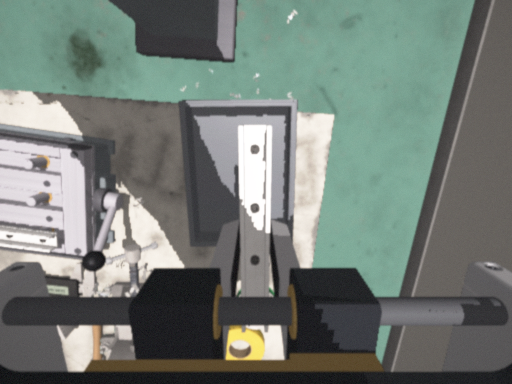

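The tote rim corners are seen at (182,100), (297,101) and (190,247), a few mm off the prediction. Recasting.

```bash
python3 - <<'E'
from h import *
c=dict(np.load("w8.npz"))
P=[cast(c,p,.04)[:2] for p in[(182,100.5),(297.5,101),(190,247)]];print(np.round(P,4))
A,B,D=P;print("y side",np.linalg.norm(B-A),"x side",np.linalg.norm(D-A),"yaw y",-np.arctan2(*(B-A)),"yaw x",np.arctan2(*(D-A)[::-1]),"centre",(B+D)/2)
E
```

```text
[[0.3492 0.1846]
 [0.3397 0.3222]
 [0.5419 0.1955]]
y side 0.13791638969746456 x side 0.1929804008661022 yaw y 0.06897152641474069 yaw x 0.05661569371496621 centre [0.44080422 0.25882815]
```

```bash
python3 -c "
from h import *
go((.439,.286,.205,np.pi+.065))"
```

```text
[ 0.14  0.85 19.33] [-0.     0.     0.005]
```

```bash
python3 -m jog '[[0.1,0.8,4,0,0,0.01],[0.1,0.8,8,0,0,0.01],[0.1,0.8,12,0,0,0.01],[0.1,0.8,15,0,0,0.01],[0.1,0.8,17.5,0,0,0.01],[0.1,0.8,18.8,0,0,0.01],[0.1,0.8,19.3,0,0,0.01],[0.1,0.8,19.3,0,0,0.01]]'; python3 -m jog '[[0,0,0,0,0,0],[0,0,0.1,0,0,0]]'
```

```text
time_s: 27.5
ee_pos: [0.4393, 0.2864, 0.2056]
eef_rot: [3.142, 0.0, -3.079]
force: [-0.1, 0.5, -1.9]
grip_width: 0.0195
grip_force: 25.0
time_s: 27.7
ee_pos: [0.4393, 0.2867, 0.2054]
eef_rot: [3.141, 0.002, -3.078]
force: [0.7, 0.2, -1.7]
grip_width: 0.0195
grip_force: 25.0
```

```bash
python3 -m jog '[[0,0,0,0,0,0],[0,0,0,0,0,0],[0,0,0,0,0,0],[0,0,0,0,0,0]]' 34; python3 -m jog '[[0,0,-2,0,0,0],[0,0,-5,0,0,0],[0,0,-10,0,0,0],[0,0,-15,0,0,0],[0,0,-18,0,0,0],[0,0,-18,0,0,0],[0,0,-18,0,0,0]]';python3 - <<'E'
from h import *
go((*fx(.046,0.001),.38,1.4998))
c=ctrl.camera("wrist");cv2.imwrite("pics/w9.png",c["img"]);np.savez("w9.npz",**c)
E
```

```text
time_s: 28.1
ee_pos: [0.439, 0.2866, 0.2044]
eef_rot: [3.141, 0.0, -3.077]
force: [-0.6, -0.3, -0.5]
grip_width: 0.0318
grip_force: 0.0
time_s: 28.8
ee_pos: [0.4388, 0.2865, 0.3842]
eef_rot: [3.141, 0.0, -3.077]
force: [0.3, 0.3, -0.4]
grip_width: 0.0319
grip_force: 0.0
[ -6.34 -32.92   0.41] [0.    0.    1.706]
```

View pics/w9.png

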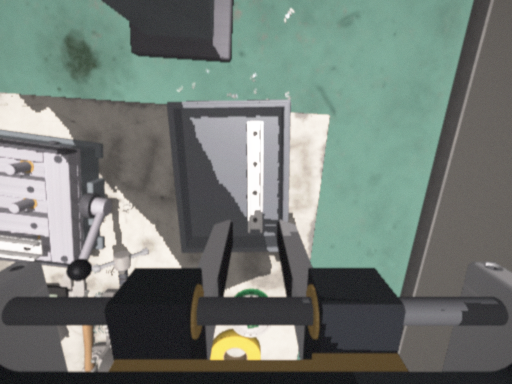

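Rail_1 lies flat in the tote at columns 247–263, rows 122–225. My viewing budget is used up, so I'll rely on numbers from here. Next, rail_3.

```bash
python3 -m jog '[[-2,-4,0,0,0,0.15],[-4,-8,0,0,0,0.3],[-6.3,-13,0,0,0,0.45],[-6.3,-18,0,0,0,0.6],[-6.3,-23,0,0,0,0.75],[-6.3,-28,0,0,0,0.9],[-6.3,-32.9,0,0,0,1.05],[-6.3,-32.9,0,0,0,1.2]]'; python3 -c "
from h import *
go((*fx(.046,0.001),.37,1.4998))"
```

```text
time_s: 29.65
ee_pos: [0.5229, -0.0422, 0.3825]
eef_rot: [-3.139, -0.001, 1.995]
force: [0.8, 0.5, -0.5]
grip_width: 0.0321
grip_force: 0.0
[0.37 0.21 1.25] [-0.003 -0.     0.495]
```

```bash
python3 -m jog '[[0.4,0.2,1.2,0,0,0.15],[0.4,0.2,1.2,0,0,0.3],[0.4,0.2,1.2,0,0,0.45],[0.4,0.2,1.2,0,0,0.49],[0.4,0.2,1.2,0,0,0.49],[0.4,0.2,1.2,0,0,0.49]]'; python3 -c "
from h import *
go((*fx(.046,0.001),.269,1.4998))"
```

```text
time_s: 30.25
ee_pos: [0.5231, -0.0332, 0.3712]
eef_rot: [-3.14, -0.0, 1.517]
force: [0.5, -0.3, -0.7]
grip_width: 0.0318
grip_force: 0.0
[-0.48  0.06 10.22] [-0.002 -0.     0.018]
```

```bash
python3 -m jog '[[-0.5,0.1,3,0,0,0.018],[-0.5,0.1,6,0,0,0.018],[-0.5,0.1,8.5,0,0,0.018],[-0.5,0.1,9.8,0,0,0.018],[-0.5,0.1,10.2,0,0,0.018],[-0.5,0.1,10.2,0,0,0.018],[-0.5,0.1,10.2,0,0,0.018]]'; python3 -m jog '[[0,0,0,0,0,0],[0,0,0,0,0,0],[0,0,0,0,0,0],[0,0,0,0,0,0],[0,0,0,0,0,0],[0,0,0,0,0,0]]' 0 25; python3 -c "
from h import *
a=.065
go((.441+.0255*a,.259-.0255,.39,np.pi+.065))"
```

```text
time_s: 30.95
ee_pos: [0.5241, -0.0383, 0.2713]
eef_rot: [3.14, 0.0, 1.498]
force: [-0.3, 1.2, 0.3]
grip_width: 0.0321
grip_force: 0.0
time_s: 31.55
ee_pos: [0.5239, -0.0383, 0.271]
eef_rot: [3.141, 0.0, 1.498]
force: [-1.8, 1.0, 6.6]
grip_width: 0.0196
grip_force: 25.0
[ 26.51 -10.07 -11.91] [ 1.000e-03  1.000e-03 -1.709e+00]
```

```bash
python3 -m jog '[[0,0,-2,0,0,0],[0,0,-5,0,0,0],[0,0,-10,0,0,0],[0,0,-12,0,0,-0.15],[2,0,-12,0,0,-0.3],[4,0,-12,0,0,-0.45],[6,0,-12,0,0,-0.6],[6,0,-12,0,0,-0.75]]'; python3 - <<'E'
from h import *
def q(img):
    h=cv2.cvtColor(img,cv2.COLOR_BGR2HSV);m=cv2.inRange(h,(0,0,0),(180,70,115));k=np.zeros_like(m);k[192:280,112:184]=255
    m=cv2.morphologyEx(m&k,cv2.MORPH_OPEN,np.ones((5,5)));n,l,st,_=cv2.connectedComponentsWithStats(m);i=1+st[1:,4].argmax();return st[i],cv2.minAreaRect(np.argwhere(l==i)[:,::-1].astype(np.float32))
for f in("pics/top0.png","pics/t4.png","pics/t5.png"): print(q(cv2.imread(f)))
t=ctrl.camera("top");cv2.imwrite("pics/t6.png",t["img"]);print(q(t["img"]))
go((.4427,.2335,.39,np.pi+.065))
E
```

```text
time_s: 32.35
ee_pos: [0.5281, 0.0233, 0.3902]
eef_rot: [3.141, -0.0, 2.256]
force: [0.0, -0.4, -2.0]
grip_width: 0.0196
grip_force: 25.0
(array([ 112,  196,   66,   84, 4476], dtype=int32), ((144.5, 237.5), (83.0, 65.0), 90.0))
(array([ 120,  196,   55,   75, 1076], dtype=int32), ((147.98812866210938, 233.15557861328125), (72.81879425048828, 54.41593551635742), 88.02507019042969))
(array([ 121,  213,   63,   66, 1509], dtype=int32), ((152.0, 245.5), (65.0, 62.0), 90.0))
(array([121, 199,  29,  72, 612], dtype=int32), ((135.0, 234.5), (71.0, 28.0), 90.0))
[2.168e+01 6.940e+00 2.000e-02] [-0.    -0.    -0.941]
```

```bash
python3 -m jog '[[5,2,0,0,0,-0.15],[10,4,0,0,0,-0.3],[14,6,0,0,0,-0.45],[18,6.9,0,0,0,-0.6],[21.7,6.9,0,0,0,-0.75],[21.7,6.9,0,0,0,-0.9],[21.7,6.9,0,0,0,-0.94],[21.7,6.9,0,0,0,-0.94]]'; python3 - <<'E'
from h import *
c=ctrl.camera("wrist");cv2.imwrite("pics/w10.png",c["img"]);np.savez("w10.npz",**c)
for n in("w9","w10"):
    d=dict(np.load(n+".npz"));h=cv2.cvtColor(d["img"],cv2.COLOR_BGR2HSV)
    m=cv2.inRange(h,(0,0,170),(180,50,255));m[:105]=0;m[260:]=0
    k,l,st,ce=cv2.connectedComponentsWithStats(m)
    for i in range(1,k):
        if st[i,4]>250:print(n,st[i],[cast(d,p,.019).round(4) for p in((st[i,0],st[i,1]),(st[i,0]+st[i,2],st[i,1]+st[i,3]))])
go((.4427,.2335,.207,np.pi+.065))
E
```

```text
time_s: 33.2
ee_pos: [0.4459, 0.234, 0.3903]
eef_rot: [-3.142, 0.0, -3.097]
force: [-0.0, -0.6, -1.6]
grip_width: 0.0197
grip_force: 25.0
w9 [   0  105   73   35 1695] [array([ 0.3659, -0.0295,  0.019 ]), array([0.4026, 0.0545, 0.019 ])]
w9 [ 184  105  147  153 4549] [array([0.3513, 0.1951, 0.019 ]), array([0.5472, 0.4044, 0.019 ])]
w9 [ 193  116   86  105 4062] [array([0.3635, 0.2061, 0.019 ]), array([0.4952, 0.3247, 0.019 ])]
w9 [   0  146   74  114 5502] [array([ 0.4163, -0.0392,  0.019 ]), array([0.5744, 0.0354, 0.019 ])]
w9 [ 105  182   72   78 2136] [array([0.4551, 0.0901, 0.019 ]), array([0.5648, 0.1835, 0.019 ])]
w9 [ 80 199  25  59 444] [array([0.481 , 0.0545, 0.019 ]), array([0.5683, 0.0803, 0.019 ])]
w9 [ 89 214  39  46 618] [array([0.5019, 0.0643, 0.019 ]), array([0.5694, 0.1131, 0.019 ])]
w9 [  0 236  42  24 725] [array([ 0.5431, -0.0636,  0.019 ]), array([ 0.5774, -0.0106,  0.019 ])]
w10 [   0  105   95   35 2464] [array([ 0.3665, -0.0863,  0.019 ]), array([0.4044, 0.0269, 0.019 ])]
w10 [201 105  19  44 383] [array([0.3553, 0.1638, 0.019 ]), array([0.4087, 0.188 , 0.019 ])]
w10 [ 295  105   74  155 4933] [array([0.35  , 0.2807, 0.019 ]), array([0.5605, 0.4077, 0.019 ])]
w10 [ 223  113   94  121 6877] [array([0.3636, 0.1913, 0.019 ]), array([0.5227, 0.3271, 0.019 ])]
w10 [    0   140   119   120 10055] [array([ 0.4099, -0.0955,  0.019 ]), array([0.5771, 0.0416, 0.019 ])]
w10 [130 207  14  48 254] [array([0.4939, 0.0645, 0.019 ]), array([0.5672, 0.0788, 0.019 ])]
w10 [138 213  49  47 921] [array([0.5023, 0.0749, 0.019 ]), array([0.5726, 0.1412, 0.019 ])]
[ 3.400e-01 -1.000e-02  1.833e+01] [ 0.    -0.    -0.022]
```

The lit tote interior has the same bounds as before (x 0.3636, y 0.327), so the tote hasn't moved. Lowering rail_3.

```bash
python3 -m jog '[[0.3,0,4,0,0,-0.02],[0.3,0,8,0,0,-0.02],[0.3,0,12,0,0,-0.02],[0.3,0,15,0,0,-0.02],[0.3,0,17,0,0,-0.02],[0.3,0,18,0,0,-0.02],[0.3,0,18.3,0,0,-0.02],[0.3,0,18.3,0,0,-0.02]]'; python3 -m jog '[[0,0,0,0,0,0],[0,0,0,0,0,0],[0,0,0.1,0,0,0]]'
```

```text
time_s: 34.05
ee_pos: [0.4433, 0.2338, 0.2077]
eef_rot: [3.141, 0.0, -3.077]
force: [0.4, 0.7, -2.2]
grip_width: 0.0198
grip_force: 25.0
time_s: 34.35
ee_pos: [0.4432, 0.2339, 0.207]
eef_rot: [3.141, 0.001, -3.076]
force: [0.6, 0.2, -1.1]
grip_width: 0.0196
grip_force: 25.0
```

```bash
python3 -m jog '[[0,0,0,0,0,0],[0,0,0,0,0,0],[0,0,0,0,0,0],[0,0,0,0,0,0]]' 34; python3 -m jog '[[0,0,-2,0,0,0],[0,0,-5,0,0,0],[0,0,-10,0,0,0],[0,0,-15,0,0,0],[0,0,-18,0,0,0],[0,0,-18,0,0,0],[0,0,-18,0,0,0]]';python3 - <<'E'
from h import *
c=ctrl.camera("wrist");np.savez("w11.npz",**c);h=cv2.cvtColor(c["img"],cv2.COLOR_BGR2HSV)
m=cv2.inRange(h,(0,0,170),(180,50,255));m[:110]=0;m[225:]=0
# columns (world y) of bright runs on three rows crossing the tote
for x in(.38,.40,.42,.44):
    v=[(y,h[tuple(np.round(proj(c,[x,y,.019])[::-1]).astype(int))][2]) for y in np.arange(.19,.33,.006)];print(x,[f"{a*1000:.0f}:{b}" for a,b in v])
go((*fx(.088,.138),.38,np.pi-.071))
E
```

```text
time_s: 34.75
ee_pos: [0.4431, 0.2338, 0.2064]
eef_rot: [3.142, 0.0, -3.075]
force: [-0.4, -0.3, -0.1]
grip_width: 0.0318
grip_force: 0.0
time_s: 35.45
ee_pos: [0.4429, 0.2337, 0.3862]
eef_rot: [3.141, 0.0, -3.075]
force: [-0.6, 0.7, -0.8]
grip_width: 0.0324
grip_force: 0.0
0.38 ['190:109', '196:180', '202:185', '208:184', '214:183', '220:168', '226:255', '232:255', '238:254', '244:187', '250:185', '256:186', '262:183', '268:182', '274:245', '280:168', '286:253', '292:255', '298:180', '304:182', '310:168', '316:63', '322:80', '328:178']
0.4 ['190:81', '196:174', '202:177', '208:179', '214:177', '220:155', '226:255', '232:255', '238:249', '244:183', '250:180', '256:181', '262:181', '268:180', '274:120', '280:255', '286:255', '292:210', '298:178', '304:172', '310:175', '316:65', '322:64', '328:174']
0.42 ['190:68', '196:161', '202:171', '208:173', '214:174', '220:177', '226:254', '232:195', '238:254', '244:217', '250:173', '256:175', '262:173', '268:172', '274:120', '280:255', '286:221', '292:193', '298:184', '304:170', '310:170', '316:76', '322:60', '328:159']
0.44 ['190:77', '196:91', '202:167', '208:167', '214:172', '220:171', '226:253', '232:254', '238:255', '244:245', '250:169', '256:169', '262:171', '268:168', '274:170', '280:255', '286:255', '292:190', '298:246', '304:167', '310:167', '316:151', '322:60', '328:111']
[-12.26 -14.64   0.52] [-0.001 -0.001  0.137]
```

Both rails are in the tote at y≈0.234 and 0.286. Now the lever back.

```bash
python3 -m jog '[[-12.3,-14.6,0,0,0,0.137],[-12.3,-14.6,0,0,0,0.137],[-12.3,-14.6,0,0,0,0.137],[-12.3,-14.6,0,0,0,0.137],[-12.3,-14.6,0,0,0,0.137],[-12.3,-14.6,0,0,0,0.137]]' 0 20; python3 -c "
from h import *
go((*fx(.088,.138),.297,np.pi-.071))"
```

```text
time_s: 36.1
ee_pos: [0.5756, 0.0958, 0.3843]
eef_rot: [-3.141, -0.003, 3.069]
force: [-0.7, -0.1, -0.1]
grip_width: 0.0006
grip_force: 0.0
[ 0.04 -0.01  8.73] [-0.    -0.003 -0.001]
```

```bash
python3 -m jog '[[0,0,3,0,0,0],[0,0,6,0,0,0],[0,0,8,0,0,0],[0,0,8.7,0,0,0],[0,0,8.7,0,0,0],[0,0,8.7,0,0,0]]'; python3 -m jog '[[1,0,0,0,0,0],[2.2,0,0,0,0,0],[3.5,0,0,0,0,0],[4.8,0,0,0,0,0],[6.1,0,0,0,0,0],[7.4,0,0,0,0,0],[8.7,0,0,0,0,0],[10,0,0,0,0,0]]';python3 -m jog '[[0.5,0,0,0,0,0],[0.9,0,0,0,0,0],[1.3,0,0,0,0,0],[1.6,0,0,0,0,0],[1.6,0,0,0,0,0]]'; python3 -c "
from h import *
go((*fx(-.028,.138),.297,np.pi-.071))"
```

```text
time_s: 36.7
ee_pos: [0.5754, 0.0968, 0.3003]
eef_rot: [3.141, 0.001, 3.071]
force: [-0.9, 0.8, 1.9]
grip_width: 0.0007
grip_force: 0.0
time_s: 37.5
ee_pos: [0.4748, 0.1034, 0.3003]
eef_rot: [3.141, 0.003, 3.071]
force: [4.8, -0.6, -4.3]
grip_width: 0.0008
grip_force: 2.5
time_s: 38.0
ee_pos: [0.4597, 0.1045, 0.2994]
eef_rot: [3.142, 0.0, 3.071]
force: [1.4, -0.8, -1.4]
grip_width: 0.0005
grip_force: 1.0
[ 0.05 -0.06  0.24] [0. 0. 0.]
```

```bash
python3 -m jog '[[0.1,0,0.2,0,0,0],[0.2,0,0.2,0,0,0],[0.3,0,0.2,0,0,0],[0.4,0,0.2,0,0,0],[0.4,0,0.2,0,0,0]]'
```

```text
time_s: 38.5
ee_pos: [0.4569, 0.1046, 0.2978]
eef_rot: [3.141, 0.006, 3.071]
force: [19.8, -1.1, -10.2]
grip_width: 0.0003
grip_force: 9.6
```

At the stop (20 N). I'll retreat and check the ball, pins, plate and scraper.

```bash
python3 -m jog '[[-1.5,0,0,0,0,0],[-3,0,-2,0,0,0],[-4,0,-7,0,0,0],[-4,-5,-11,0,0,0],[-2,-10,-11,0,0,0],[2,-13,-11,0,0,0],[2,-13,-11,0,0,0],[2,-13,-11,0,0,0]]'; python3 -m jog '[[0,0,0,0,0,0],[0,0,0,0,0,0]]'; python3 - <<'E'
from h import *
w=ctrl.camera("wrist");cv2.imwrite("pics/w12.png",w["img"])
def bl(c,lo,hi,a,roi):
    h=cv2.cvtColor(c["img"],cv2.COLOR_BGR2HSV);m=cv2.inRange(h,lo,hi);k=np.zeros_like(m);k[roi[1]:roi[3],roi[0]:roi[2]]=255
    n,l,st,ce=cv2.connectedComponentsWithStats(m&k);return[(st[i,4],ce[i].round(1)) for i in range(1,n) if st[i,4]>=a]
e=proj(w,[*fx(-.048,.138),.102]);r=np.r_[e-25,e+25].astype(int);print("ball exp",e.round(1),bl(w,(0,0,0),(180,255,45),60,r))
for x in(-46,0,46):
  for y in(45,-45):
    e=proj(w,[*fx(x/1e3,y/1e3),.045]);r=np.maximum(np.r_[e-10,e+10],0).astype(int);print("pin",x,y,e.round(1),bl(w,(8,70,40),(28,255,255),4,r))
E
```

```text
time_s: 39.3
ee_pos: [0.4257, -0.0243, 0.4076]
eef_rot: [3.141, 0.0, 3.069]
force: [-0.6, 0.4, 0.0]
grip_width: 0.0006
grip_force: 0.0
time_s: 39.5
ee_pos: [0.4273, -0.0228, 0.4071]
eef_rot: [3.141, -0.001, 3.072]
force: [0.1, 0.2, -0.2]
grip_width: 0.0002
grip_force: 0.0
ball exp [370.1 194.8] [(np.int32(236), array([370.2, 193.7]))]
pin -46 45 [281.1 183.9] [(np.int32(118), array([281.9, 183. ]))]
pin -46 -45 [212.6 183.8] [(np.int32(119), array([212.9, 182.7]))]
pin 0 45 [280.2 216.8] [(np.int32(88), array([280.5, 216.5]))]
pin 0 -45 [214.  216.7] [(np.int32(101), array([214.3, 216.1]))]
pin 46 45 [279.2 247.4] [(np.int32(61), array([280.9, 248. ]))]
pin 46 -45 [215.3 247.3] [(np.int32(73), array([215.6, 247.7]))]
```

```bash
python3 - <<'E'
from h import *
t=ctrl.camera("top");h=cv2.cvtColor(t["img"],cv2.COLOR_BGR2HSV)
m=cv2.inRange(h,(8,90,110),(25,255,255));m[:,:345]=0;m[:,410:]=0;m[:200]=0;m[275:]=0
ys,xs=np.where(m);p=cast(t,(xs.mean(),ys.mean()),.055);print(len(xs),p)
a=.15;d=p[:2]-[.4253,-.371];print("scraper in mat",[np.cos(a)*d[0]-np.sin(a)*d[1],np.sin(a)*d[0]+np.cos(a)*d[1]])
# bright rails in tote, top view
m=cv2.inRange(h,(0,0,190),(180,60,255));k=np.zeros_like(m);k[200:268,124:172]=255;n,l,st,ce=cv2.connectedComponentsWithStats(m&k)
for i in range(1,n):
    if st[i,4]>8:print(st[i],cast(t,ce[i],.012).round(3))
E
```

```text
118 [ 0.4311287  -0.36935443  0.055     ]
scraper in mat [np.float64(0.005517336037604506), np.float64(0.0024981252154374547)]
[156 208   3   3   9] [0.512 0.236 0.012]
[154 213   8  49 213] [0.436 0.232 0.012]
[136 215   5  13  56] [0.478 0.288 0.012]
[136 229   6  35 144] [0.411 0.283 0.012]
```

The scraper is on its mat (5 mm off the middle), both rails are in the tote, the lever is back and the plate is clear.

```bash
python3 -c "
from station import ctrl
print(ctrl.hand_in())"
```

```text
the job is handed in; nothing more can be done
None
```

The job is handed in: all five chips are wiped into the trough, the scraper block is back on its mat, both rails are in the tote, and the lever is swung right back with the pins down.

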